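# Run a pipe offcut up the bench gutter and lock it at the stop

## Task

Without picking anything up, push the steel pipe offcut with the fingertips steadily up the sloping wooden gutter, over the brow and into the dip against the tall end stop; don't flick it and don't let it run back down the slope. Then push the upright pin of the swivelling steel keeper bar so that the bar swings fully across the gutter behind the pipe and locks it in. Leave everything else on the bench where it is.

Things in the scene. Friction and masses are not known exactly. Their poses are not given: they have to be found in the camera images.
- gutter: Fixed plywood gutter on a base board 330 x 130 mm; place and direction vary. Origin on the bench under its middle line; x points uphill along it, y left (looking uphill), z up. Flat floor 86 mm wide between walls 14 mm thick, 18 mm high over the floor. The floor climbs at 8 degrees from 20 mm above the bench at x = -150 mm to the brow, then falls at 8 degrees to the end stop
- brow (a point): Highest line of the gutter floor, mid-width: gutter x = +60 mm, 49.5 mm above the bench. Beyond it the floor dips to the end stop, a dark wood block across the gutter, face at x = +120 mm, top 104 mm above the bench
- cleat (a point): Top of the low cleat across the gutter's bottom end, uphill edge, mid-width: x = -150 mm, 34 mm above the bench. It keeps the pipe from rolling out; fingers pass above it
- seat (a point): Point fixed on the gutter where the pipe's centre lies when seated in the dip against the end stop (gutter x = +90 mm, y = 0, 75.6 mm above the bench). Axes as the gutter's
- pipe_center (a point): Centre of the pipe offcut: smooth galvanised steel (friction about 0.3), 60 mm outside diameter, 80 mm long, about 0.34 kg, lying across the gutter so that it rolls along it. Starts at the bottom against the cleat, centre at gutter x = -127 mm, 53.5 mm above the bench; on the slope its centre is 30.3 mm above the floor. Rolls back down if let go before the brow
- keeper (a joint): Angle (rad) of the keeper, a level steel bar swivelling on the left wall. 0: lies along the wall pointing downhill; negative: swung outward from the gutter (to -0.6); 1.57, its end of travel: straight across the gutter behind the seated pipe, 11 mm from it. Stays where left; takes about 0.6 N at the pin. Starts between -0.45 and -0.05
- keeper_pivot (a point): The keeper's swivel screw, on the left wall at gutter x = +43 mm, y = +52 mm; this point is at the bar's underside, 72 mm above the bench. The bar is 12 mm wide, 14 mm thick (top 86 mm above the bench) and reaches 105 mm from the screw
- keeper_pin (a point): Point on the keeper's upright steel pin, 102 mm above the bench. The pin is 10 mm in diameter, 90 mm from the swivel screw, stands 32 mm above the bar, top 118 mm above the bench. It lies at the screw plus 90 mm times (-cos a, -sin a) in the gutter's x, y, where a is the keeper's angle
- upright: Bystander: narrower steel pipe offcut standing on end beside the right side of the gutter, 42 mm diameter, 70 mm tall; origin under its centre
- jar: Bystander: glass jar with a steel lid, 60 mm diameter, 75 mm tall, near the upper left end of the gutter; origin under its centre
- postcap: Bystander: square grey post cap, 60 mm wide, 36 mm tall, beside the right side of the gutter; origin under its centre
- tape: Bystander: cardboard ring (tape roll), 100 mm diameter, 25 mm tall; origin under its centre
- screwdriver: Bystander: screwdriver lying on the bench
- offcut: Bystander: wooden offcut 160 x 38 mm, 30 mm tall; origin under its centre
- paintcan: Bystander: metal can, 100 mm diameter, 120 mm tall; origin under its centre
Not all that is in view belongs to the job. What is shaped like the part that bears pipe_center but red or yellow is not meant.

How it is judged (in metres and radians):
On the way, in this order (a step that is already met when the one before it is completed fails the run):
1. the pipe lies in the dip against the end stop while the keeper is still open (x of pipe_center in the frame of gutter between 0.08 and 0.097 m and y of pipe_center in the frame of gutter between -0.012 and 0.012 m and z of pipe_center in the frame of gutter between 0.07 and 0.083 m and value of joint keeper below 0.5 rad), for 0.2 s.
2. the keeper is swung fully across behind the seated pipe (x of pipe_center in the frame of gutter between 0.08 and 0.097 m and y of pipe_center in the frame of gutter between -0.012 and 0.012 m and z of pipe_center in the frame of gutter between 0.07 and 0.083 m and value of joint keeper above 1.45 rad), for 0.2 s.
At the end, for the whole second after the job is handed in: The pipe rests in the dip with its centre within 10 mm short of the seat (7 mm beyond, 12 mm to the side), on the gutter floor; the keeper stands at 1.45 rad or more across the gutter; the pipe is at rest (under 0.03 m/s) (all of step 2 and linear speed of pipe below 0.03 m/s); the robot touches nothing.
It fails at once if the pipe is lifted more than about 15 mm off the gutter floor (z of pipe_center in the frame of gutter above 0.095 m or (x of pipe_center in the frame of gutter below -0.05 m and z of pipe_center in the frame of gutter above 0.08 m) or (x of pipe_center in the frame of gutter below -0.09 m and z of pipe_center in the frame of gutter above 0.074 m)).
It fails at once if the pipe is flicked or runs back down the slope (faster than 0.4 m/s) (linear speed of pipe above 0.4 m/s).
It fails at once if a bystander is moved more than 30 mm or tipped (distance of any of upright, jar, postcap, paintcan, tape, screwdriver, offcut from where it was at the start of the episode above 0.03 m or angle between any of upright, jar, postcap, paintcan's own z axis and vertical above 0.4 rad).
It also fails if it takes over 58 s, if anything falls off the work surface, if the arm or the gripper's body presses on something with over 40 N, if the wrist force passes 120 N, or if a joint passes its speed limit or range.

## Robot

A 7-joint arm with a two-finger parallel gripper is mounted at the origin on the work surface. World frame = base frame: x ahead of the robot, y to its left, z up, the work surface at z = 0. Lengths are in m, angles in degrees, forces in N, time in s.
With the tool pointing down it reaches from about 0.4 to 0.875 m from the base axis. Payload 6.5 kg.
Tool frame: the origin (TCP) lies midway between the tips of the shut fingers; the grasp point (between the pads) lies env.grip_depth behind it (env.grip_depth is the distance from the TCP to the grasp point, in m); y points along the fingers, z is the direction in which the jaws open and shut, and the axes are right-handed (so a half turn about y gives the same grasp; the last joint's range is limited). The gripper opens to 85 mm and grips with 20 to 120 N. Pads are 22 mm wide; open, the fingers measure 114 mm over their backs; the gripper's body (76 mm by 85 mm) begins 54 mm behind the grasp point. The pads swing forward as they close: fully open they stand 13 mm farther back than shut.
Start: joints at [66.624, 30.733, -0.252, 88.115, 0.149, 61.152, -4.079], TCP at [0.218, -0.612, 0.231] pointing down, gripper open.
Joint ranges: [-154.64, 154.64], [-21.42, 123.67], [-72.66, 72.17], [13.99, 137.28], [-74.86, 254.86], [10.95, 109.41], [-158.01, 158.01]. Speed limits (degrees/s): [136.94, 136.94, 180, 180, 180, 180, 180].

## Interface

Orientations are given as [roll, pitch, yaw] about the fixed x, y, z axes, in that order (R = Rz(yaw) Ry(pitch) Rx(roll)).
In Python, from workcell import env gives the robot as it stands.
- The arm moves only by the shell command python3 -m inch 'ROWS' [FORCE]. ROWS is text: rows parted by semicolons, each of 7 numbers parted by spaces: the shift along the tool's x, y, z in mm, then the turn, a rotation vector about the tool's x, y, z in rad, then the opening, from -1 (shut) to 1 (fully open), so that 0 is half open. A call has 1 to 12 rows; each row is the pose to reach, as a shift and turn from the pose commanded when the call began, along the tool's axes at that moment; what a row does not reach only later rows make up. A row lasts 1/8 s, in which the tool goes at most 62.5 mm and 10.7 degrees, less where a joint would pass 70% of its speed; a pose out of reach is approached as far as the arm can. A call with a gripper value outside its range is refused whole. The fingers move at their own pace and stop on an object; FORCE is the grip in N (left out, the last holds). Time passes only in rows, so rows that repeat a pose let the fingers close. It gives the time, the measured TCP pose, the force and the opening at its end, in the units of the state.
- env.sense(): the state, without advancing time (a new reading comes with each control period).
- env.grab_frame(name): name is "scene" or "top"; returns (picture, depth): 384x512x3 uint8, blue, green, red; 384x512 float32, m along the optical axis (not along the pixel's ray), 0 where there is no reading.
- env.camera_info(name): a dict with "fx", "fy", "cx", "cy" (pixels), "R" (3x3) and "t" (3): a world point X has camera coordinates R X + t. Camera axes: x right, y down, z forward; pixel columns grow to the right and rows downward; lengths in m; the calibration is good to about 2 mm. A picture is of the moment at which its call begins. camera_info takes no time and is no camera call.
- env.job_done(): hands the job in, once; it reports no verdict.
The state is a dict: "time_s": time; "q": joint angles; "dq": joint speeds; "tau": joint torques, N m; "eef_pos": TCP position; "eef_rot": TCP orientation; "wrist_force": force on the tool from outside, world axes, zero at the start; "wrist_torque": the same for the moment, N m; "gripper_width": finger opening in m.
Only numpy, scipy, OpenCV 4.12 (cv2) and the standard library are available. Lean on these libraries where they do the work, as an engineer would, in place of code of your own. Each camera call takes 0.05 s, during which the arm holds its last target.

## Working session

There is one attempt and no reset: what is moved stays moved. The work goes in short steps, Python scripts to look and compute and a shell command to move; the robot and the scene stay as the last step left them, time stands still between calls to the robot, and variables do not carry over. Pictures are saved under pics/ and viewed, and the job is handed in when it is done.

```bash
ls; mkdir -p pics; python3 - <<'E'
from workcell import env
import cv2,numpy as np
s=env.sense()
for k,v in s.items(): print(k,np.round(v,4))
print(env.grip_depth)
for n in("scene","top"):
    p,d=env.grab_frame(n); cv2.imwrite(f"pics/{n}0.png",p); np.save(f"{n}0.npy",d); c=env.camera_info(n); print(n,{k:np.round(v,4).tolist() for k,v in c.items()})
E
```

```text
pics
time_s 0.0
q [66.6224 30.7775 -0.2543 88.1698  0.1482 61.1516 -4.0799]
dq [-0.0638  0.1322  0.0146  0.0649 -0.0251 -0.08    0.1007]
tau [ 1.50000e-03 -5.83414e+01  1.04930e+00 -2.59106e+01  1.23000e-02
  9.40000e-03 -0.00000e+00]
eef_pos [ 0.2177 -0.6118  0.2304]
eef_rot [-9.009840e+01 -6.600000e-03 -1.604121e+02]
wrist_force [0.4477 0.1578 0.3649]
wrist_torque [-0.018  -0.046   0.0074]
gripper_width 0.0851
0.0187
scene {'fx': 395.1519, 'fy': 395.1519, 'cx': 256.108, 'cy': 190.2359, 'R': [[0.4239, 0.9057, -0.0042], [0.7675, -0.3617, -0.5292], [-0.4808, 0.2211, -0.8485]], 't': [-0.2466, -0.3744, 1.5546]}
top {'fx': 361.4822, 'fy': 361.4822, 'cx': 252.4401, 'cy': 186.8722, 'R': [[-0.008, -0.9999, 0.0106], [-0.9883, 0.0063, -0.1527], [0.1526, -0.0117, -0.9882]], 't': [0.029, 0.5836, 1.07]}
```

View pics/scene0.png

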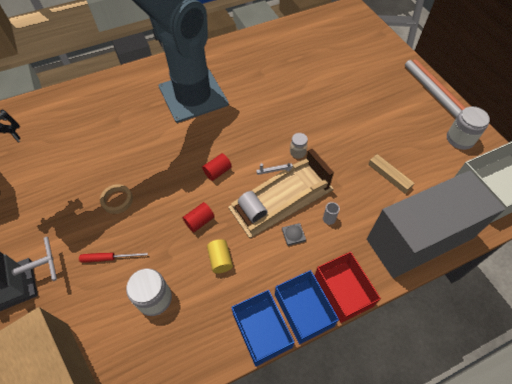

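View pics/top0.png

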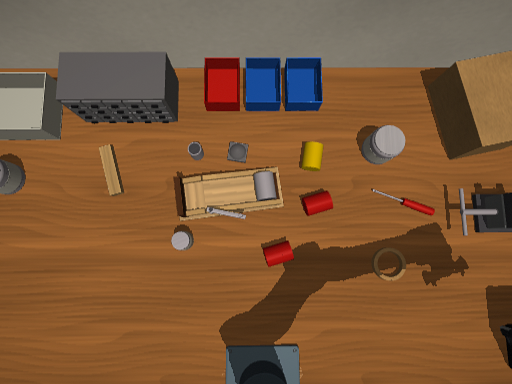

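```bash
python3 - <<'E'
import cv2
a=cv2.imread('pics/top0.png')[140:240,165:295]; cv2.imwrite('pics/topc.png',cv2.resize(a,None,fx=6,fy=6,interpolation=cv2.INTER_CUBIC))
a=cv2.imread('pics/scene0.png')[130:240,220:345]; cv2.imwrite('pics/scenec.png',cv2.resize(a,None,fx=5,fy=5,interpolation=cv2.INTER_CUBIC))
E
```

```text
(no output)
```

View pics/topc.png

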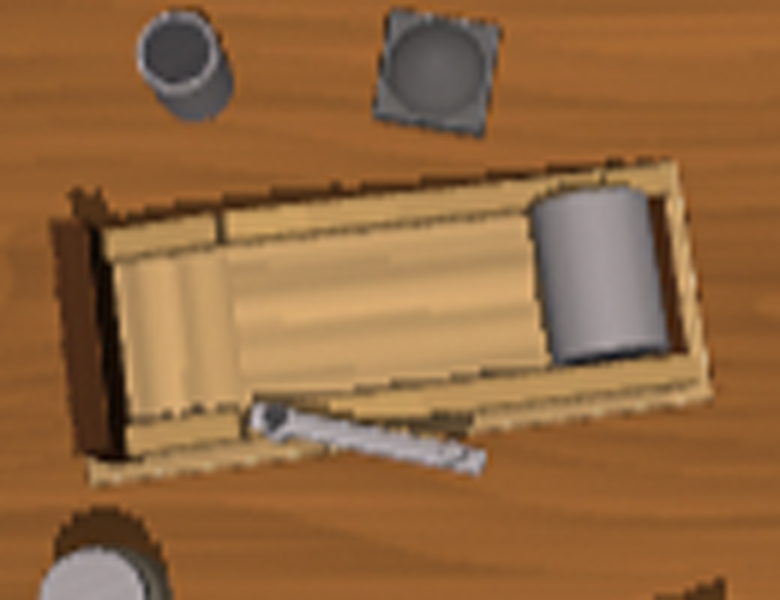

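View pics/scenec.png

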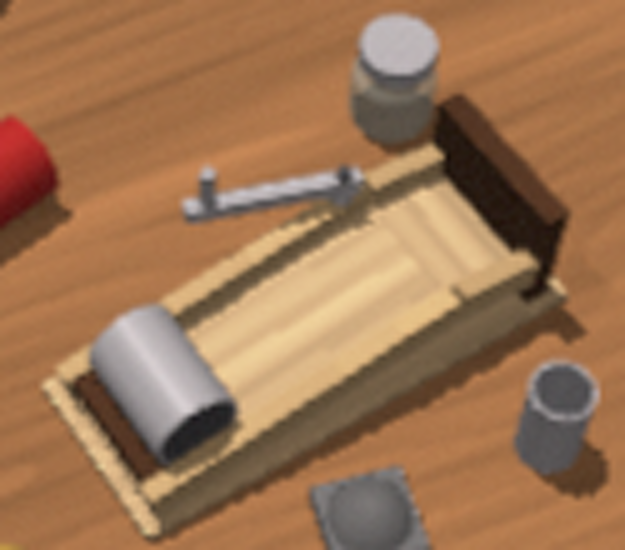

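```bash
cat > h.py <<'E'
from workcell import env
import numpy as np,cv2
def cloud(n,d):
    c=env.camera_info(n); v,u=np.indices(d.shape)
    P=np.stack([(u-c['cx'])/c['fx']*d,(v-c['cy'])/c['fy']*d,d],-1)
    return (P-np.array(c['t']))@np.array(c['R'])
def ray(n,u,v,z):
    c=env.camera_info(n);R=np.array(c['R']);o=-R.T@np.array(c['t'])
    r=R.T@np.array([(u-c['cx'])/c['fx'],(v-c['cy'])/c['fy'],1]); return o+r*(z-o[2])/r[2]
E
python3 - <<'E'
from h import *
P=cloud('top',np.load('top0.npy'))
for nm,u,v in [('screw',270,417),('pin end',470,455),('brow R',220,228),('lowR',672,180),('lowL',690,375),('base',600,405),('stopL',95,450),('stopR',75,225),('stopmid',80,330),('pipe',600,270),('upright',178,50),('jar',95,575)]:
    x,y=165+u/6,140+v/6; print(nm,np.round(P[int(round(y)),int(round(x))],4))
R=P[160:232,170:290].reshape(-1,3)
m=(R[:,2]>0.008)&(R[:,2]<.3)
pts=R[m]; print(len(pts), pts.min(0),pts.max(0))
# iterative footprint using wall-height points
r=cv2.minAreaRect(pts[:,:2].astype(np.float32)*1000); print(r)
# end stop: z>0.09 high
h=pts[pts[:,2]>0.094]; print('stop',len(h),cv2.minAreaRect(h[:,:2].astype(np.float32)*1000))
S=cloud('scene',np.load('scene0.npy'))[130:240,220:345].reshape(-1,3)
print(np.round(np.percentile(S[:,2],[5,50]),4),np.round(np.percentile(P[:,:,2],[5,50]),4))
E
```

```text
screw [0.5089 0.1497 0.0933]
pin end [0.4915 0.0538 0.083 ]
brow R [0.6106 0.1792 0.0554]
lowR [ 0.644 -0.055  0.007]
lowL [ 0.5376 -0.0602  0.0335]
base [ 0.5215 -0.0146  0.01  ]
stopL [0.496  0.2365 0.0785]
stopR [0.6024 0.2431 0.103 ]
stopmid [0.5521 0.2416 0.1045]
pipe [ 0.5837 -0.0123  0.0805]
upright [0.7015 0.2    0.0694]
jar [0.4347 0.2355 0.0763]
4306 [ 0.4492751  -0.07175452  0.00800827] [0.67732288 0.25799126 0.12177375]
((574.893798828125, 99.29518127441406), (194.554443359375, 334.4453430175781), 11.29542064666748)
stop 270 ((514.009521484375, 179.46893310546875), (230.15017700195312, 96.17803955078125), 58.170738220214844)
[-0.0032  0.0024] [-0.342  0.   ]
```

```bash
python3 - <<'E'
from h import *
d=np.load('top0.npy');P=cloud('top',d)
Ps=cloud('scene',np.load('scene0.npy'))
for n,P in(('top',P),('scene',Ps)):
    x,y,z=P[...,0],P[...,1],P[...,2]
    m=(y>.215)&(y<.28)&(x>.48)&(x<.63)&(z>.098)&(z<.112)
    q=P[m]; print(n,'stop',len(q),q.mean(0),cv2.minAreaRect(q[:,:2].astype(np.float32)*1000))
    m=(y>-.06)&(y<.03)&(x>.5)&(x<.66)&(z>.06)&(z<.1)
    q=P[m]; print(n,'pipe',len(q),q.mean(0),z[m].max(),cv2.minAreaRect(q[:,:2].astype(np.float32)*1000))
    # cylinder axis: 0.5-99
    m=(y>0.03)&(y<.18)&(x>.44)&(x<.56)&(z>.078)&(z<.128)
    q=P[m]; print(n,'keeper',len(q),cv2.minAreaRect(q[:,:2].astype(np.float32)*1000))
    m=(y>0.03)&(y<.15)&(x>.44)&(x<.56)&(z>.095)&(z<.128)
    q=P[m]; print(n,'pin',len(q),np.round(q,3).tolist()[:12])
    m=(y>0.13)&(y<.18)&(x>.44)&(x<.56)&(z>.088)&(z<.128)
    q=P[m]; print(n,'screw',len(q),q.mean(0))
E
```

```text
top stop 253 [0.55149373 0.24114274 0.10360353] ((552.4317016601562, 241.60836791992188), (113.62093353271484, 18.997543334960938), 7.502135276794434)
top pipe 519 [ 0.58453739 -0.01123539  0.07754633] 0.08876373236617657 ((585.88623046875, -12.121562957763672), (81.3277587890625, 57.92717742919922), 7.4403462409973145)
top keeper 168 ((502.39825439453125, 104.02372741699219), (115.66014099121094, 12.101668357849121), 78.04364776611328)
top pin 10 [[0.498, 0.062, 0.117], [0.495, 0.065, 0.119], [0.494, 0.062, 0.122], [0.495, 0.059, 0.118], [0.492, 0.065, 0.118], [0.492, 0.062, 0.119], [0.492, 0.059, 0.117], [0.49, 0.065, 0.11], [0.489, 0.062, 0.119], [0.49, 0.059, 0.108]]
top screw 13 [0.51181025 0.14822014 0.09060103]
scene stop 193 [0.55571594 0.23955144 0.10358801] ((551.9096069335938, 239.67239379882812), (117.87369537353516, 21.889530181884766), 6.937436103820801)
scene pipe 477 [ 0.58995946 -0.01741917  0.07698674] 0.0876828955284583 ((586.114013671875, -14.47085189819336), (83.63224792480469, 59.35348892211914), 7.979384422302246)
scene keeper 173 ((502.4787292480469, 102.18296813964844), (115.69029998779297, 16.275856018066406), 76.7531509399414)
scene pin 17 [[0.488, 0.058, 0.116], [0.492, 0.059, 0.12], [0.492, 0.063, 0.118], [0.493, 0.056, 0.118], [0.497, 0.057, 0.122], [0.494, 0.062, 0.116], [0.492, 0.056, 0.111], [0.496, 0.057, 0.116], [0.499, 0.059, 0.118], [0.491, 0.056, 0.105], [0.496, 0.057, 0.111], [0.497, 0.06, 0.11]]
scene screw 12 [0.51211866 0.14746569 0.08972031]
```

```bash
cat >> h.py <<'E'
from scipy.spatial.transform import Rotation as Ro
psi=np.radians(97.6); ux=np.array([np.cos(psi),np.sin(psi),0]); uy=np.array([-np.sin(psi),np.cos(psi),0]); O=np.array([.5692,.1131,0])
def g2w(x,y,z): return O+x/1e3*ux+y/1e3*uy+np.array([0,0,z/1e3])
def w2g(p): p=np.array(p)-O; return np.round([p@ux*1e3,p@uy*1e3,p[2]*1e3],1)
def pose():
    s=env.sense(); return np.array(s['eef_pos']),Ro.from_euler('xyz',s['eef_rot'],degrees=True),s
Rt=Ro.from_matrix(np.stack([-ux,[0,0,-1],-uy],1))
def delta(x,y,z,R=Rt):
    p,r,s=pose(); print('gut now',w2g(p),'shift mm',np.round(r.inv().apply(g2w(x,y,z)-p)*1e3,1),'rot',np.round((r.inv()*R).as_rotvec(),3))
E
python3 - <<'E'
from h import *
print(np.linalg.det(Rt.as_matrix()))
delta(-195,0,200)
for n,u,v in(('red1',317,203),('red2',278,253),('yel',312,156),('can',383,142)): print(n,np.round(ray('top',u,v,.05),3))
E
```

```text
0.9999999999999998
gut now [-672.1  444.4  230.5] shift mm [-533.8   31.  -374.4] rot [ 1.000e-03 -1.362e+00 -1.000e-03]
red1 [ 0.532 -0.172  0.05 ]
red2 [ 0.383 -0.05   0.05 ]
yel [ 0.679 -0.161  0.05 ]
can [ 0.723 -0.386  0.05 ]
```

Candidates for the pipe in the top view: the grey cylinder in the gutter (265,185), the red ones (317,203) and (278,253), the yellow one (312,156), and the narrow upright (195,150). I chose the grey one at (265,185). The crop shows it lying across the gutter against the cleat. The keeper screw is at about (210,209) and its pin at about (242,215).

```bash
python3 -m inch '-45 3 -31 0 -0.11 0 0; -90 5 -62 0 -0.23 0 0; -134 8 -94 0 -0.34 0 0; -178 10 -125 0 -0.46 0 0; -223 13 -156 0 -0.57 0 0; -267 15 -187 0 -0.68 0 0; -312 18 -218 0 -0.80 0 0; -356 20 -250 0 -0.91 0 0; -400 23 -281 0 -1.03 0 0; -445 26 -312 0 -1.14 0 0; -490 28 -343 0 -1.25 0 0; -534 31 -374 0 -1.362 0 0'; python3 -c "
from h import *
delta(-195,0,80); print(pose()[2]['gripper_width'])"
```

```text
time_s: 1.6
eef_pos: [0.5963, -0.0797, 0.2]
eef_rot: [-90.0, -0.0, -82.2]
wrist_force: [-0.4, 0.1, 0.8]
gripper_width: 0.0427
gut now [-194.6   -1.4  200. ] shift mm [  0.3 120.   -1.3] rot [0.    0.004 0.   ]
0.04270688809647981
```

```bash
python3 -m inch '0 30 -1 0 0.004 0 0; 0 70 -1 0 0.004 0 0; 0 110 -1 0 0.004 0 0; 0 135 -1 0 0.004 0 0; 0 150 -1 0 0.004 0 0; 0 156 -1 0 0.004 0 0; 0 156 -1 0 0.004 0 0'; python3 -c "
from h import *
print(w2g(pose()[0]))
p,d=env.grab_frame('scene'); a=p[110:240,200:345]; cv2.imwrite('pics/s1.png',cv2.resize(a,None,fx=5,fy=4.6,interpolation=cv2.INTER_CUBIC))"
```

```text
time_s: 2.48
eef_pos: [0.595, -0.0812, 0.0446]
eef_rot: [-90.0, -0.0, -82.6]
wrist_force: [0.4, 0.2, 0.7]
gripper_width: 0.0428
[-196.     0.2   44.6]
```

View pics/s1.png

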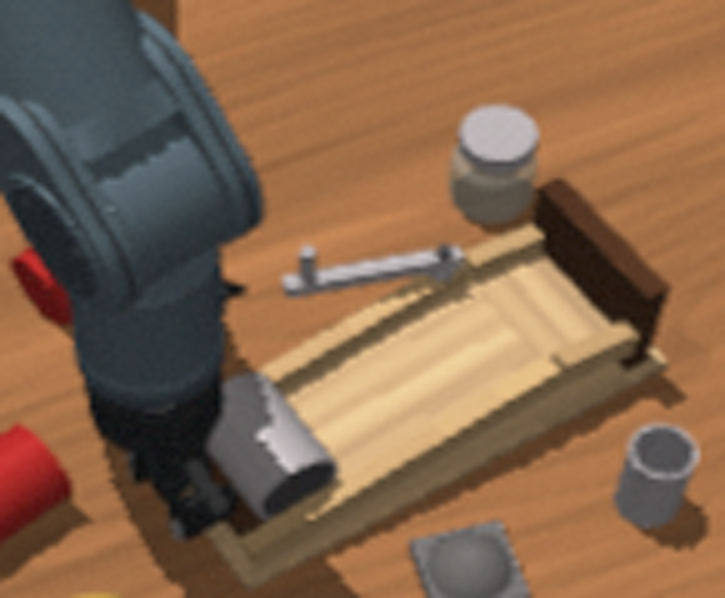

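```bash
python3 -m inch '-8 0 0 0 0 0 0; -15 0 0 0 0 0 0; -20 0 0 0 0 0 0; -23 0 0 0 0 0 0; -26 0 0 0 0 0 0; -29 0 0 0 0 0 0; -32 0 0 0 0 0 0; -35 -0.5 0 0 0 0 0; -39 -1 0 0 0 0 0; -43 -1.5 0 0 0 0 0; -47 -2 0 0 0 0 0; -51 -2.5 0 0 0 0 0'; python3 -c "
from h import *
print(w2g(pose()[0]))
for n in ('top','scene'):
  p,d=env.grab_frame(n); a=p[110:240,190:335]; cv2.imwrite('pics/%s2.png'%n,cv2.resize(a,None,fx=4,fy=4,interpolation=cv2.INTER_CUBIC))"
```

```text
time_s: 4.03
eef_pos: [0.588, -0.0302, 0.0468]
eef_rot: [-90.0, 0.0, -82.6]
wrist_force: [0.0, -1.3, 0.3]
gripper_width: 0.0426
[-144.6    0.3   46.8]
```

View pics/scene2.png

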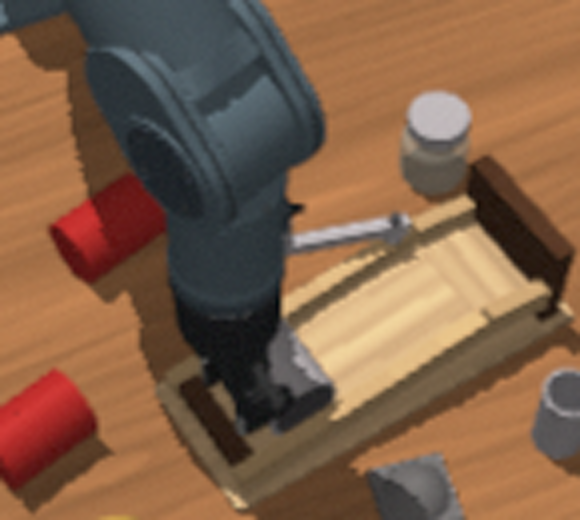

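View pics/top2.png

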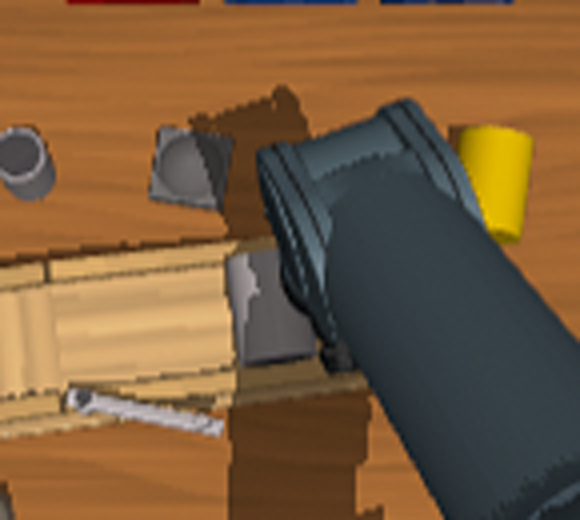

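```bash
python3 -m inch '-4 -0.6 0 0 0 0 0; -8 -1.1 0 0 0 0 0; -13 -1.8 0 0 0 0 0; -18 -2.5 0 0 0 0 0; -23 -3.2 0 0 0 0 0; -28 -3.9 0 0 0 0 0; -33 -4.6 0 0 0 0 0; -38 -5.3 0 0 0 0 0; -43 -6 0 0 0 0 0; -48 -6.7 0 0 0 0 0; -53 -7.4 0 0 0 0 0; -58 -8.2 0 0 0 0 0'; python3 -c "
from h import *
print(w2g(pose()[0]))
for n in ('top','scene'):
  p,d=env.grab_frame(n); a=p[110:240,160:335]; cv2.imwrite('pics/%s3.png'%n,cv2.resize(a,None,fx=4,fy=4,interpolation=cv2.INTER_CUBIC))"
```

```text
time_s: 5.62
eef_pos: [0.5805, 0.0273, 0.055]
eef_rot: [-90.0, -0.0, -82.6]
wrist_force: [0.4, -1.6, 1.6]
gripper_width: 0.0424
[-86.6   0.1  55. ]
```

View pics/scene3.png

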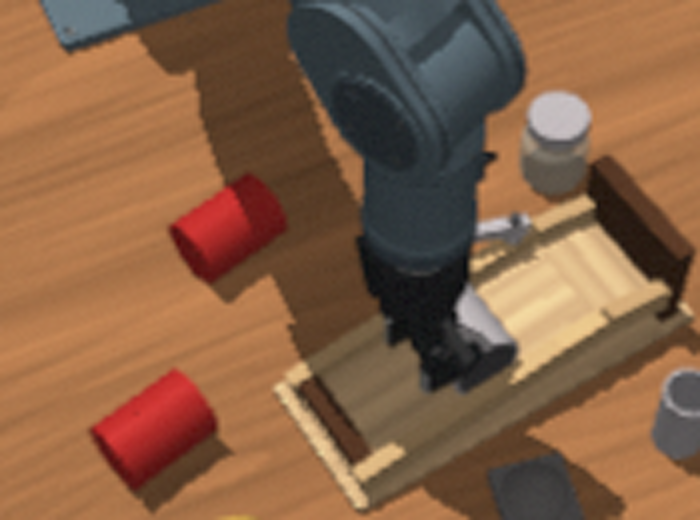

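View pics/top3.png

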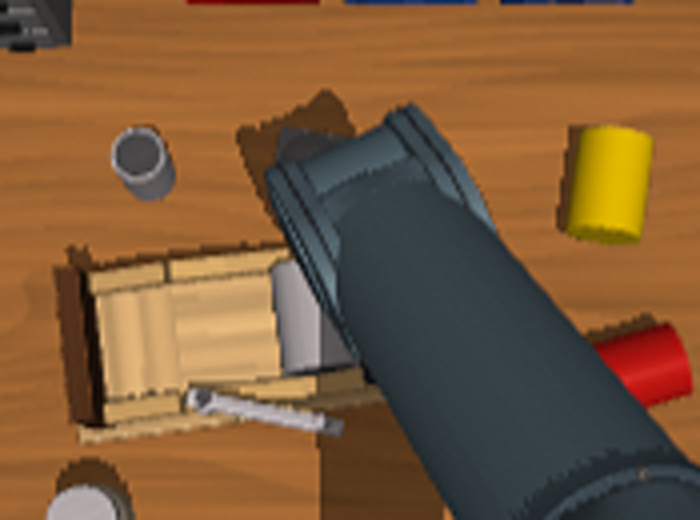

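```bash
python3 -m inch '-4 -0.6 0 0 0 0 0; -8 -1.1 0 0 0 0 0; -13 -1.8 0 0 0 0 0; -18 -2.5 0 0 0 0 0; -23 -3.2 0 0 0 0 0; -28 -3.9 0 0 0 0 0; -33 -4.6 0 0 0 0 0; -38 -5.3 0 0 0 0 0; -43 -6 0 0 0 0 0; -48 -6.7 0 0 0 0 0; -53 -7.4 0 0 0 0 0; -58 -8.2 0 0 0 0 0'; python3 -m inch '-4 -0.6 0 0 0 0 0; -8 -1.1 0 0 0 0 0; -12 -1.7 0 0 0 0 0; -16 -2.3 0 0 0 0 0; -20 -2.8 0 0 0 0 0; -23 -3.2 0 0 0 0 0; -26 -3.6 0 0 0 0 0; -29 -4 0 0 0 0 0; -32 -4.4 0 0 0 0 0'; python3 -c "
from h import *
print(w2g(pose()[0]))
for n in ('top','scene'):
  p,d=env.grab_frame(n); a=p[110:240,160:335]; cv2.imwrite('pics/%s4.png'%n,cv2.resize(a,None,fx=4,fy=4,interpolation=cv2.INTER_CUBIC))"
```

```text
time_s: 7.22
eef_pos: [0.5731, 0.0848, 0.0632]
eef_rot: [-90.0, -0.0, -82.6]
wrist_force: [0.1, -1.3, 0.3]
gripper_width: 0.0428
time_s: 8.35
eef_pos: [0.569, 0.1163, 0.0676]
eef_rot: [-90.0, -0.0, -82.6]
wrist_force: [0.6, -1.4, 1.1]
gripper_width: 0.0426
[ 3.2 -0.2 67.6]
```

View pics/scene4.png

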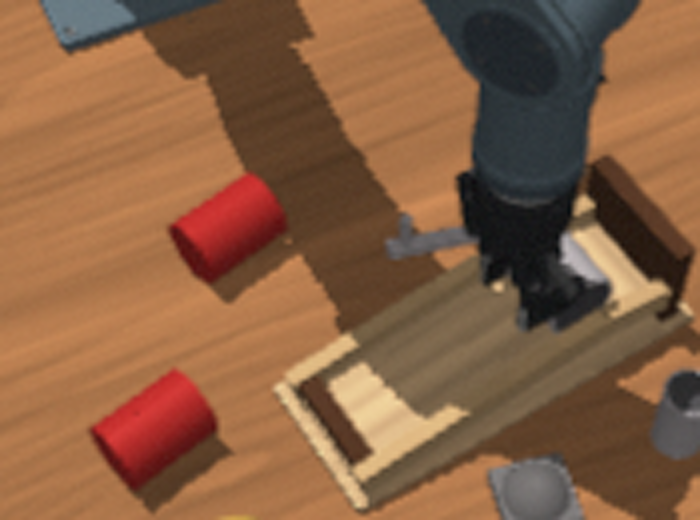

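View pics/top4.png

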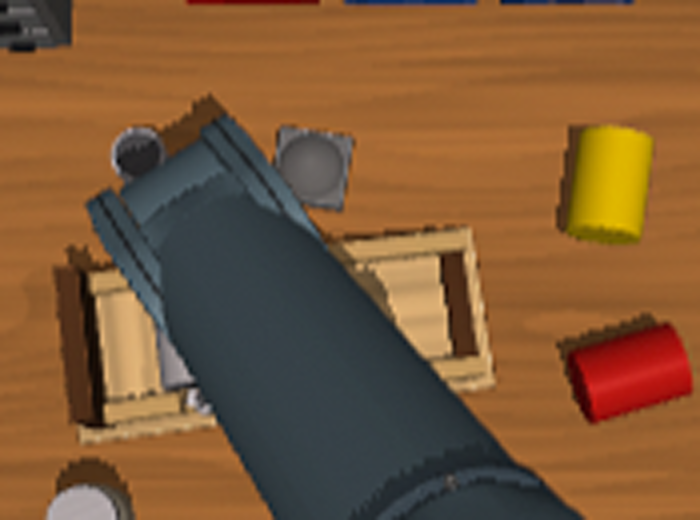

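```bash
python3 -m inch '-3 -0.5 0 0 0 0 0; -6 -1 0 0 0 0 0; -9 -1.5 0 0 0 0 0; -12 -2 0 0 0 0 0; -15 -2.3 0 0 0 0 0; -17 -2.3 0 0 0 0 0; -19 -2.3 0 0 0 0 0; -21 -2.3 0 0 0 0 0; -23 -2.3 0 0 0 0 0; -26 -2 0 0 0 0 0; -29 -1.5 0 0 0 0 0; -32 -1 0 0 0 0 0'; python3 -m inch '-3 0 0 0 0 0 0; -6 0.5 0 0 0 0 0; -8 1 0 0 0 0 0; -10 1 0 0 0 0 0; -10 1 0 0 0 0 0';python3 -c "
from h import *
print(w2g(pose()[0]))
for n in ('top','scene'):
  p,d=env.grab_frame(n); a=p[110:240,160:335]; cv2.imwrite('pics/%s5.png'%n,cv2.resize(a,None,fx=4,fy=4,interpolation=cv2.INTER_CUBIC))"
```

```text
time_s: 9.95
eef_pos: [0.5648, 0.1482, 0.0685]
eef_rot: [-90.0, 0.0, -82.6]
wrist_force: [-0.3, 0.1, -1.1]
gripper_width: 0.0424
time_s: 10.58
eef_pos: [0.5636, 0.158, 0.0676]
eef_rot: [-90.0, 0.0, -82.6]
wrist_force: [-0.7, 0.6, -0.2]
gripper_width: 0.0429
[45.3 -0.4 67.6]
```

View pics/scene5.png

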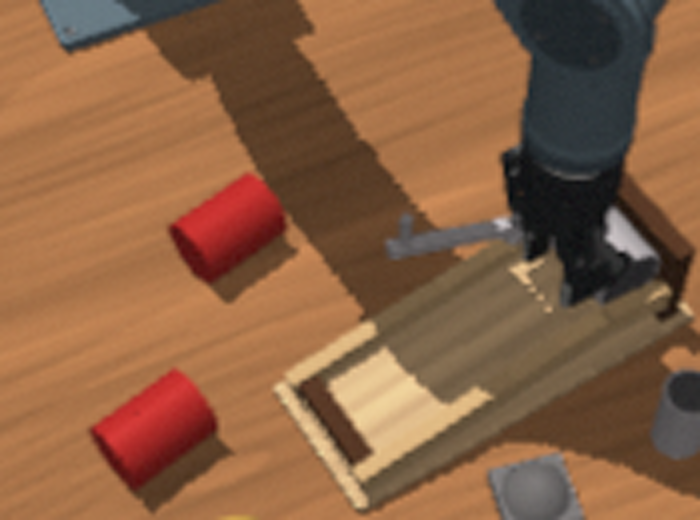

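View pics/top5.png

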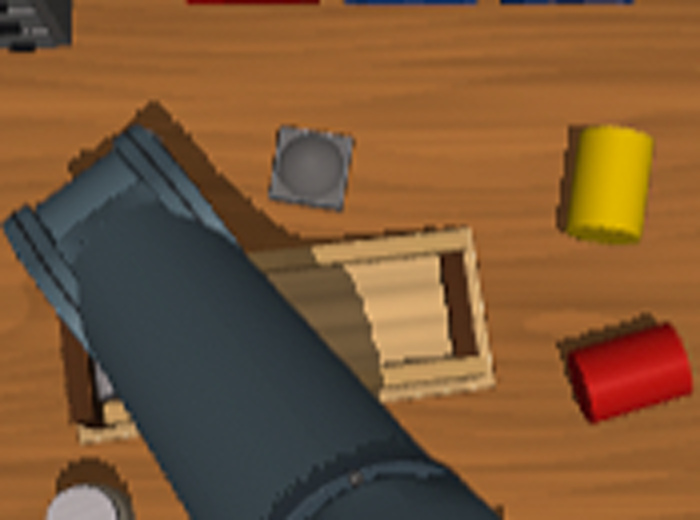

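```bash
python3 -m inch '4 0 0 0 0 0 0; 8 0 0 0 0 0 0; 8 -20 0 0 0 0 0; 8 -60 0 0 0 0 0; 8 -100 0 0 0 0 -0.5; 8 -130 0 0 0 0 -1; 40 -130 -50 0 0 0 -1; 80 -130 -100 0 0 0 -1; 120 -130 -110 0 0 0 -1; 120 -130 -110 0 0 0 -1;120 -130 -110 0 0 0 -1' ; python3 -c "
from h import *
p,r,s=pose();print(w2g(p),s['q'],s['gripper_width'])
for n in ('top','scene'):
  p,d=env.grab_frame(n); np.save(n+'6.npy',d); a=p[110:240,160:335]; cv2.imwrite('pics/%s6.png'%n,cv2.resize(a,None,fx=4,fy=4,interpolation=cv2.INTER_CUBIC))"
```

```text
time_s: 12.05
eef_pos: [0.4706, 0.0255, 0.1987]
eef_rot: [-89.9, 0.0, -82.6]
wrist_force: [0.4, 0.2, 0.2]
gripper_width: -0.0001
[-73.8 109.3 198.7] [ 14.6321438   18.10879139 -27.3649259  115.01569885  10.86839964
  49.18938089 -11.29047327] -5.498860361239197e-05
```

View pics/scene6.png

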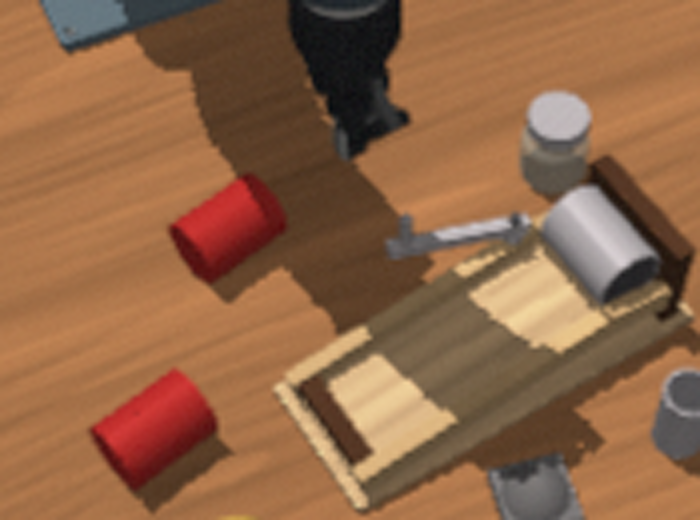

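View pics/top6.png

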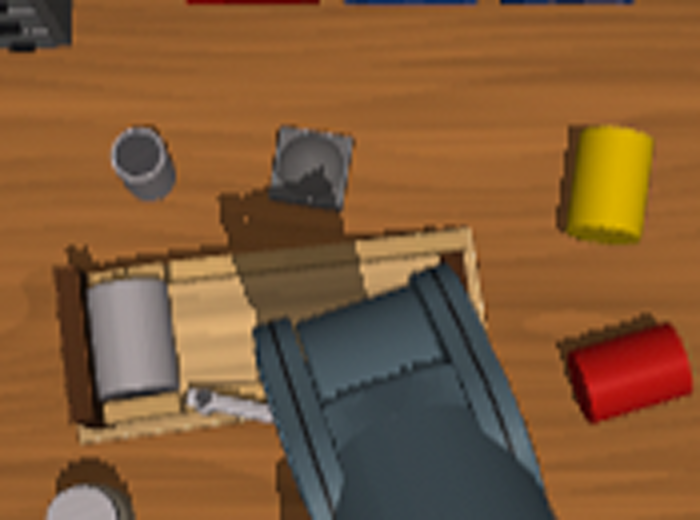

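```bash
python3 - <<'E'
from h import *
for n in('top','scene'):
    P=cloud(n,np.load(n+'6.npy')); x,y,z=P[...,0],P[...,1],P[...,2]
    G=np.stack([(P-O)@ux,(P-O)@uy,z],-1)*1e3
    m=(G[...,0]>55)&(G[...,0]<118)&(abs(G[...,1])<55)&(G[...,2]>80)&(G[...,2]<112)
    q=G[m]; print(n,len(q),cv2.minAreaRect(q[:,:2].astype(np.float32)),q[:,2].max())
    m=(G[...,0]>-65)&(G[...,0]<-20)&(G[...,1]>60)&(G[...,1]<100)&(G[...,2]>97)&(G[...,2]<125)
    print(n,'pin',m.sum(),G[m].mean(0) if m.any() else '')
E
```

```text
top 549 ((89.4496078491211, -0.20782470703125), (80.73723602294922, 57.05001449584961), 89.995361328125) 110.20133089987188
top pin 0 
scene 444 ((87.62678527832031, -1.95648193359375), (59.94968032836914, 85.49267578125), 0.39735960960388184) 110.3297155875139
scene pin 18 [-44.62654114  81.14861631 110.52752489]
```

```bash
cat >> h.py <<'E'
def Rth(th): return Ro.from_rotvec([0,0,np.radians(th)])*Rt
def push(a,th,c=16): # tcp in gutter mm for pin angle a
    n=np.array([np.cos(np.radians(th)),np.sin(np.radians(th))])
    return np.array([43,52])-90*np.array([np.cos(a),np.sin(a)])-c*n
E
python3 - <<'E'
from h import *
q=push(-.33,-75,26); print(q); delta(q[0],q[1],195,Rth(-75)); delta(q[0],q[1],94,Rth(-75))
E
```

```text
[-48.87310609 106.27794404]
gut now [-73.1 109.3 198.2] shift mm [-24.2   3.2   3. ] rot [-1.000e-03  1.307e+00 -1.000e-03]
gut now [-73.1 109.3 198.2] shift mm [-24.2 104.2   2.9] rot [-1.000e-03  1.307e+00 -1.000e-03]
```

```bash
python3 -m inch '-3 0 0 0 0.16 0 -1; -6 0 1 0 0.33 0 -1; -9 0 1 0 0.49 0 -1; -12 0 2 0 0.65 0 -1; -15 0 2 0 0.82 0 -1; -18 0 3 0 0.98 0 -1; -21 3 3 0 1.14 0 -1; -24 3 3 0 1.307 0 -1; -24 40 3 0 1.307 0 -1; -24 80 3 0 1.307 0 -1; -24 104 3 0 1.307 0 -1; -24 104 3 0 1.307 0 -1' ; python3 -c "
from h import *
p,r,s=pose();print(w2g(p),np.round(s['q'],1))
for n in ('top','scene'):
  p,d=env.grab_frame(n); a=p[110:240,160:335]; cv2.imwrite('pics/%s7.png'%n,cv2.resize(a,None,fx=4,fy=4,interpolation=cv2.INTER_CUBIC))
for a,th in zip(np.linspace(-.33,1.57,12),np.linspace(-75,-20,12)): q=push(a,th); print(round(a,2),end=' ');delta(q[0],q[1],94,Rth(th))"
```

```text
time_s: 13.65
eef_pos: [0.4686, 0.05, 0.0923]
eef_rot: [-90.1, -0.2, -157.4]
wrist_force: [-0.5, 0.9, -0.4]
gripper_width: -0.0002
[-49.2 108.   92.3] [ -1.8  27.  -11.9 119.6   9.4  34.5 -87.5]
-0.33 gut now [-49.6 106.3  94.2] shift mm [-10.2   0.2  -0.7] rot [ 0.    -0.    -0.001]
-0.16 gut now [-49.6 106.3  94.2] shift mm [-23.9   0.2   8.2] rot [ 0.    -0.088 -0.001]
0.02 gut now [-49.6 106.3  94.2] shift mm [-38.7   0.2  14.6] rot [ 0.    -0.175 -0.001]
0.19 gut now [-49.6 106.3  94.2] shift mm [-54.4   0.2  18.4] rot [ 0.    -0.262 -0.001]
0.36 gut now [-49.6 106.3  94.2] shift mm [-70.3   0.2  19.6] rot [ 0.    -0.349 -0.001]
0.53 gut now [-49.6 106.3  94.2] shift mm [-86.1   0.2  18. ] rot [ 0.    -0.437 -0.001]
0.71 gut now [-49.6 106.3  94.2] shift mm [-101.3    0.3   13.8] rot [ 0.    -0.524 -0.001]
0.88 gut now [-49.6 106.3  94.2] shift mm [-115.4    0.3    7.1] rot [ 0.    -0.611 -0.001]
1.05 gut now [-49.6 106.3  94.2] shift mm [-128.1    0.3   -1.8] rot [-0.    -0.698 -0.001]
1.22 gut now [-49.6 106.3  94.2] shift mm [-139.     0.3  -12.8] rot [-0.    -0.786 -0.001]
1.4 gut now [-49.6 106.3  94.2] shift mm [-147.7    0.3  -25.3] rot [-0.    -0.873 -0.001]
1.57 gut now [-49.6 106.3  94.2] shift mm [-154.1    0.3  -39. ] rot [-0.    -0.96  -0.001]
```

View pics/scene7.png

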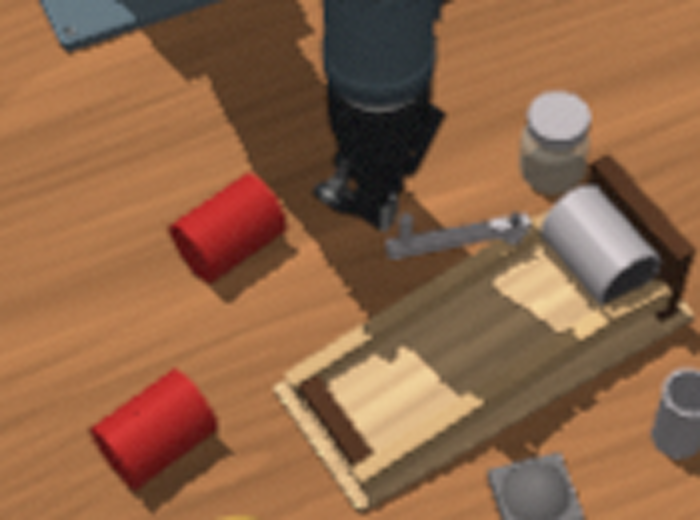

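```bash
python3 -m inch '-5 0 0 0 0 0 -1; -10 0 0 0 0 0 -1; -17 0 4 0 -0.04 0 -1; -24 0 8 0 -0.09 0 -1; -31 0 11.5 0 -0.13 0 -1; -38.5 0 14.5 0 -0.175 0 -1; -46.5 0 17 0 -0.22 0 -1; -54.5 0 18.5 0 -0.26 0 -1; -62 0 19 0 -0.305 0 -1; -70 0 19.5 0 -0.35 0 -1; -78 0 19 0 -0.395 0 -1; -86 0 18 0 -0.437 0 -1' ; python3 -c "
from h import *
p,r,s=pose();print(w2g(p),np.round(s['q'],1))
for n in ('top','scene'):
  p,d=env.grab_frame(n); a=p[110:240,160:335]; cv2.imwrite('pics/%s8.png'%n,cv2.resize(a,None,fx=4,fy=4,interpolation=cv2.INTER_CUBIC))
for a,th in zip(np.linspace(-.33,1.57,12)[5:],np.linspace(-75,-20,12)[5:]): q=push(a,th); print(round(a,2),end=' ');delta(q[0],q[1],94,Rth(th))"
```

```text
time_s: 15.25
eef_pos: [0.5567, 0.0654, 0.0936]
eef_rot: [-90.0, -0.0, -132.3]
wrist_force: [0.2, -0.2, 0.7]
gripper_width: 0.0002
[-45.6  18.7  93.6] [  2.   34.1 -17.5 106.6  14.7  41.5 -66.1]
0.53 gut now [-44.9  18.2  93.6] shift mm [ 0.1 -0.4 -0.3] rot [-0.     0.001 -0.001]
0.71 gut now [-44.9  18.2  93.6] shift mm [-15.4  -0.3   2.3] rot [-0.    -0.086 -0.001]
0.88 gut now [-44.9  18.2  93.6] shift mm [-31.1  -0.3   2.2] rot [-0.    -0.174 -0.001]
1.05 gut now [-44.9  18.2  93.6] shift mm [-46.4  -0.3  -0.5] rot [-0.    -0.261 -0.001]
1.22 gut now [-44.9  18.2  93.6] shift mm [-60.8  -0.3  -5.7] rot [-0.    -0.348 -0.001]
1.4 gut now [-44.9  18.2  93.6] shift mm [-74.1  -0.3 -13.4] rot [-0.    -0.435 -0.001]
1.57 gut now [-44.9  18.2  93.6] shift mm [-85.7  -0.2 -23.1] rot [-0.    -0.523 -0.001]
```

View pics/scene8.png

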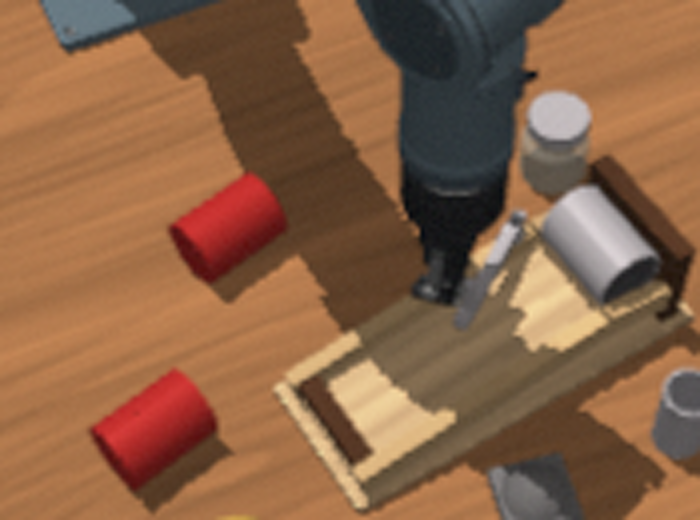

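```bash
python3 -m inch '-7 0 1 0 -0.04 0 -1; -15 0 2 0 -0.086 0 -1; -23 0 2.2 0 -0.13 0 -1; -31 0 2 0 -0.174 0 -1; -39 0 1 0 -0.22 0 -1; -46 0 -0.5 0 -0.26 0 -1; -54 0 -3 0 -0.305 0 -1; -61 0 -6 0 -0.348 0 -1; -68 0 -9.5 0 -0.39 0 -1; -74 0 -13.5 0 -0.435 0 -1; -80 0 -18 0 -0.48 0 -1; -80 0 -18 0 -0.48 0 -1' ; python3 -c "
from h import *
p,r,s=pose();print(w2g(p),np.round(s['q'],1))
for n in ('top','scene'):
  p,d=env.grab_frame(n); np.save(n+'9.npy',d);a=p[110:240,160:335]; cv2.imwrite('pics/%s9.png'%n,cv2.resize(a,None,fx=4,fy=4,interpolation=cv2.INTER_CUBIC))
for a in (1.5,1.57,1.62): q=push(a,-20); print(round(a,2),end=' ');delta(q[0],q[1],94,Rth(-20))"
```

```text
time_s: 16.85
eef_pos: [0.5967, 0.1375, 0.0936]
eef_rot: [-90.0, 0.0, -104.8]
wrist_force: [-0.8, -0.2, 0.4]
gripper_width: -0.0001
[ 20.5 -30.5  93.6] [ -0.1  39.2 -23.9  98.3  20.5  46.8 -48.3]
1.5 gut now [ 19.5 -30.4  93.5] shift mm [-2.7 -0.5  0.9] rot [ 0.    -0.045  0.   ]
1.57 gut now [ 19.5 -30.4  93.5] shift mm [-8.6 -0.5 -1.3] rot [ 0.    -0.045  0.   ]
1.62 gut now [ 19.5 -30.4  93.5] shift mm [-12.7  -0.5  -3.1] rot [ 0.    -0.045  0.   ]
```

View pics/scene9.png

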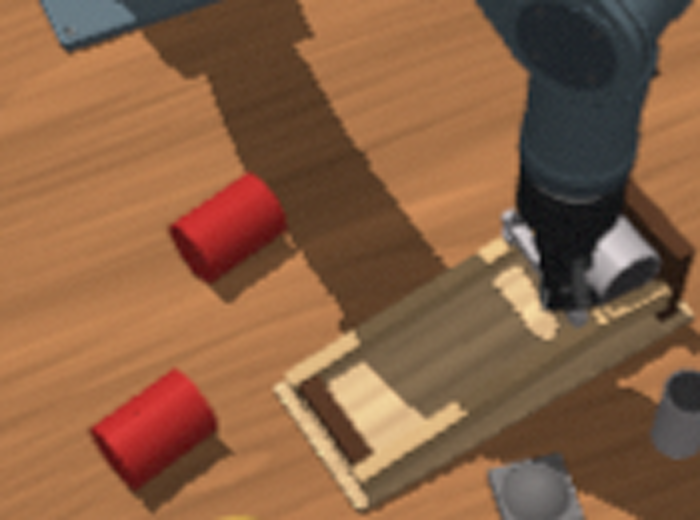

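```bash
python3 -m inch '-2 0 0 0 -0.02 0 -1; -4 0 0 0 -0.045 0 -1; -6 0 -0.5 0 -0.045 0 -1; -8 0 -1 0 -0.045 0 -1; -9 0 -1.3 0 -0.045 0 -1; -9 0 -1.3 0 -0.045 0 -1';  python3 -c "
from h import *
p,r,s=pose();print(w2g(p),r.inv().apply(s['wrist_force']))"
```

```text
time_s: 17.7
eef_pos: [0.598, 0.1456, 0.0936]
eef_rot: [-90.0, 0.0, -102.4]
wrist_force: [-1.0, 0.6, -0.6]
gripper_width: -0.0002
[ 28.4 -32.9  93.6] [-0.35139446  0.6322095  -1.14124865]
```

```bash
python3 -m inch '-1 0 0 0 0 0 -1; -2 0 0 0 0 0 -1; -2 0 0 0 0 0 -1';  python3 -c "
from h import *
p,r,s=pose();print(w2g(p),r.inv().apply(s['wrist_force']))";python3 -m inch '-1 0 0 0 0 0 -1; -2 0 0 0 0 0 -1; -2 0 0 0 0 0 -1';  python3 -c "
from h import *
p,r,s=pose();print(w2g(p),r.inv().apply(s['wrist_force']))"
```

```text
time_s: 18.08
eef_pos: [0.5982, 0.1458, 0.0935]
eef_rot: [-90.0, -0.1, -102.4]
wrist_force: [-1.3, -4.3, 2.7]
gripper_width: -0.0
[ 28.6 -33.   93.5] [ 4.52634394 -2.66729237 -0.38180631]
time_s: 18.45
eef_pos: [0.5982, 0.1459, 0.0934]
eef_rot: [-90.1, -0.3, -102.5]
wrist_force: [-4.1, -8.0, 5.9]
gripper_width: 0.0002
[ 28.7 -33.1  93.4] [ 8.71843727 -5.82410688 -2.26422399]
```

The tool has stopped advancing while the force rises, so the keeper is at its stop. I'll back off, lift and check.

```bash
python3 -m inch '6 0 0 0 0 0 -1; 15 0 0 0 0 0 -1; 25 0 0 0 0 0 -1; 25 -40 0 0 0 0 -1; 25 -90 0 0 0 0 -1; 60 -120 0 0 0 0 -1; 120 -120 0 0 0 0 -1; 180 -120 0 0 0 0 -1; 230 -120 0 0 0 0 -1; 230 -120 0 0 0 0 -1';  python3 -c "
from h import *
for n in ('top','scene'):
  p,d=env.grab_frame(n); a=p[110:240,160:335]; cv2.imwrite('pics/%s10.png'%n,cv2.resize(a,None,fx=4,fy=4,interpolation=cv2.INTER_CUBIC))
  P=cloud(n,d); G=np.stack([(P-O)@ux,(P-O)@uy,P[...,2]],-1)*1e3
  m=(G[...,0]>55)&(G[...,0]<118)&(abs(G[...,1])<55)&(G[...,2]>80)&(G[...,2]<112)
  print(n,cv2.minAreaRect(G[m][:,:2].astype(np.float32)))
  m=(G[...,0]>20)&(G[...,0]<52)&(G[...,1]<65)&(G[...,1]>-65)&(G[...,2]>82)&(G[...,2]<125)
  print('keeper',cv2.minAreaRect(G[m][:,:2].astype(np.float32)),m.sum())
  m&=G[...,2]>98;print('pin',G[m].mean(0))
print(pose()[2]['wrist_force'])"
```

```text
time_s: 19.7
eef_pos: [0.5483, -0.0814, 0.2133]
eef_rot: [-90.0, -0.2, -102.9]
wrist_force: [1.2, 0.4, 0.8]
gripper_width: -0.0001
top ((89.26626586914062, -0.4890022277832031), (57.39256286621094, 80.80815124511719), 0.06826751679182053)
keeper ((43.51216125488281, 5.9685516357421875), (114.80305480957031, 12.228106498718262), 89.75303649902344) 160
pin [ 43.1781841  -37.02344166 113.77657293]
scene ((87.95451354980469, 0.6016960144042969), (59.792823791503906, 99.91150665283203), 0.11500830203294754)
keeper ((41.75732421875, 5.410930633544922), (115.99246978759766, 13.359888076782227), 89.31051635742188) 139
pin [ 40.94044068 -39.05722153 113.04945121]
[0.63619617 1.23017317 0.67599375]
```

View pics/scene10.png

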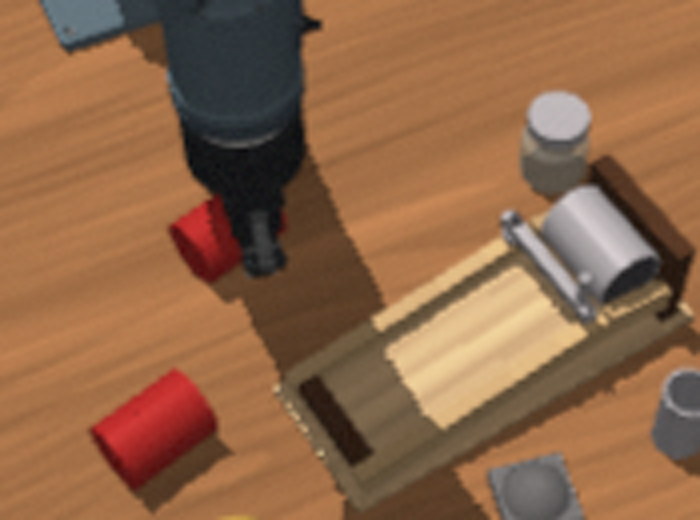

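View pics/top10.png

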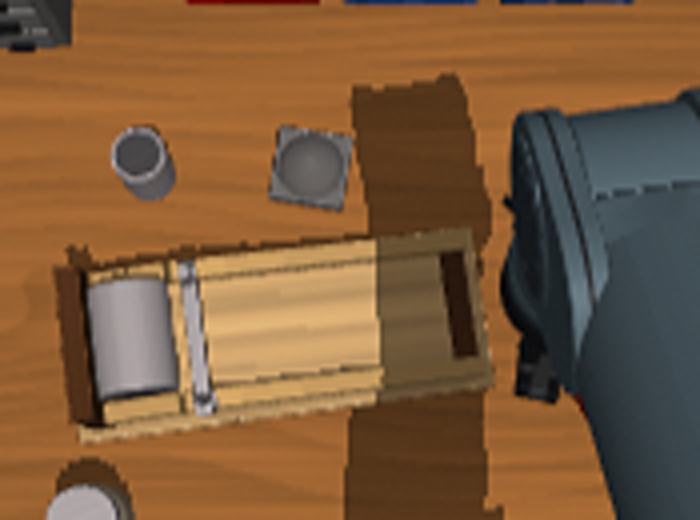

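The keeper lies straight across the gutter (top crop (197,335)), at about 90°. The pipe is seated at (132,337), and the arm is clear.

```bash
python3 -c "
from h import *
print(env.job_done())"
```

```text
the job is handed in; nothing more can be done
None
```

I pushed the pipe steadily up the gutter with the half-open fingers and over the brow. It rolled the last few millimetres into the dip on its own. I then swung the keeper across by pushing its pin along its arc with the shut fingers until it met its stop, backed off, lifted clear and handed the job in at about 20 s.

**Last checks (depth images):**
- **Pipe:** its centre is at about gutter x = 88–89 mm, against a target of 90. It is within 1 mm of the middle line.
- **Keeper:** it lies at 89–90° across the gutter (about 1.56 rad). The two cameras differ by about 2 mm on the pin position, which is within the calibration error.
- **Stop:** the tool stood still while the force rose to about 11 N, well under the limits.
- **Bystanders:** the upright, jar and post cap look unmoved in the pictures. I did not check the paint can, tape, screwdriver or offcut again at the end; the arm stayed high over that side of the bench on its way in.
- **Pipe speed:** I did not measure it, including during the short roll into the dip.

The hand-in gave no verdict, and no check failed.

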